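# Set out the counter display

### The arm

A 6-joint arm with a two-finger parallel gripper is mounted at the origin on a cart in front of the work surface, level with it; the furniture and walls round the work are solid. World frame = base frame: x ahead of the robot, y to its left, z up, the work surface at z = 0. Lengths are in m, angles in degrees, forces in N, time in s.
With the tool pointing down it reaches from about 0.375 to 0.9 m from the base axis. Payload 3.1 kg.
Tool frame: the origin (TCP) lies at the very end of the fingers, on their centre line; the grasp point (between the pads) lies bot.grip_point_offset behind it (bot.grip_point_offset is the distance from the TCP to the grasp point, in m); z points along the fingers, y is the line along which they close (so a half turn about z gives the same grasp; the last joint's range is limited). The gripper opens to 87 mm and grips with 3 to 60 N. Pads are 19 mm wide; open, the fingers measure 117 mm over their backs; the gripper's body (75 mm by 190 mm) begins 51 mm behind the grasp point.
Start: joints at [64.83, 30.224, 82.088, -0, 67.689, -10.227], TCP at [0.161, 0.604, 0.223] pointing down, gripper open.
Joint ranges: [-176.69, 176.69], [-43.24, 126.21], [12.49, 139.97], [-82, 262], [0, 151.66], [-163.58, 163.58]. Speed limits (degrees/s): [159.86, 159.86, 180, 180, 180, 180].

### API

Orientations are given as a 3x3 rotation matrix whose columns are the frame's x, y, z axes.
In Python, from rig import bot, viewer, ticket gives the robot as it stands.
- The arm moves only by the tool servo_tool, never from a script. Its argument "targets" is a list of rows, each an object with "offset": the shift along the tool's x, y, z in m, a list of three; "dr": the turn, a rotation vector about the tool's x, y, z in degrees, a list of three. In form: [{"offset": [x, y, z], "dr": [ax, ay, az]}, ...]. A call has 1 to 20 rows; each row is the pose to reach, as a shift and turn from the pose commanded when the call began, along the tool's axes at that moment; what a row does not reach only later rows make up. A row lasts 1/12 s, in which the tool goes at most 41.7 mm and 7.16 degrees, less where a joint would pass 70% of its speed; a pose out of reach is approached as far as the arm can. A call with a gripper value outside its range is refused whole. "gripper" is the gripper command: -1 is fully open, 1 is shut, values between are in proportion, set as the call begins (left out, the last holds). The fingers move at their own pace and stop on an object; the grip force is fixed at half the most. Time passes only in rows, so rows that repeat a pose let the fingers close. It gives the time, the measured TCP pose, the force, the opening and the grip force at its end, in the units of the state.
- bot.read_state(): the state, without advancing time (a new reading comes with each control period).
- viewer.capture(name): name is "scene" or "top"; returns a dict with "color" (420x560x3 uint8, red, green, blue), "camera_matrix" (3x3 intrinsics, pixels), "k1" (the pictures are not rectified: a ray, as slopes to the right and down, at radius r is drawn at 1 + k1 r^2 times it, then the intrinsics apply), "R" (3x3) and "t" (3): a world point X has camera coordinates R X + t. Camera axes: x right, y down, z forward; pixel columns grow to the right and rows downward; lengths in m; the calibration is good to about 2 mm. A picture is of the moment at which its call begins. There is no depth.
- ticket.hand_in(): hands the job in; it is judged then, once.
The state is a dict: "time_s": time; "joint_positions": joint angles; "qvel": joint speeds; "tau": joint torques, N m; "position": TCP position; "tcp_rot": TCP orientation; "force": force on the tool from outside, world axes, zero at the start; "moment": the same for the moment, N m; "opening": opening from 0.0 (shut) to 1.0 (fully open); "grasp_force": force on a finger pad.
Only numpy, scipy, OpenCV 4.12 (cv2) and the standard library are available. Lean on these libraries where they do the work, as an engineer would, in place of code of your own. Each camera call takes 0.05 s, during which the arm holds its last target. There are 200 camera calls.

### The job

Set out the reception's counter display around the dark tent card and the candle jar beside it (not the back-row jar behind the printer); here 'in front' means on the robot's side, 'right' is to the right as seen from the robot, and every gap is about 3 cm. Lay the card stack centred in front of the tent card with one short end towards it and its long sides at right angles to the tent card's broad face, and lay the hair clip centred on top of the cards, along them; stand the small nail polish bottle to the right of the middle of the card stack, and stand the dropper bottle straight in front of the candle jar. Keep both bottles upright and leave the tent card, the candle jar and the wax pot where they are.

Things in the scene. Friction and masses are not known exactly. Their poses are not given: they have to be found in the camera images.
- card_stack_center (a point): stack of white cards, a flat block 55 (its x) x 89 (its y) x 17 mm high, lying flat near the front edge at the start; the point is its centre, half-way up. Grasp across the 55 mm side (x). Either way round will do.
- hair_clip_center (a point): closed pink sectioning hair clip (its jaw does not open here), 22 (its x) x 98 (its y, long) x 16 mm high, lying flat near the front edge at the start; the point is its centre, 8 mm above its underside. Grasp across the 22 mm width (x). Either way round will do.
- oil_dropper_center (a point): brown dropper bottle with a black rubber bulb, standing near the front edge at the start (a like one stays at the back of the desk): round, 33 mm across up to 70 mm, narrower (24 mm collar, then a 13 mm bulb) above, 102 mm high in all; the point is on its axis, 51 mm above its underside.
- nail_polish_center (a point): small pink nail polish bottle with a long black cap, standing near the front edge at the start: round body 31 mm across up to 46 mm, then the cap, 17 mm across, up to 79 mm; the point is on its axis, 39.5 mm above its underside.
- tent_card: plain dark tent-shaped card stand, 57 mm deep (its x) x 90 mm wide (its y) x 49 mm high; origin at the centre of its underside; -x points to its front (the robot's side, give or take its yaw of up to 9 degrees), +y to its left as seen from the robot. It stands loose; do not move it by more than 2 cm.
- candle_jar: clear glass jar with a white candle, round, 76 mm across and 90 mm high, in a loose row with the tent card and the wax pot (a like jar behind the printer at the back of the desk does not count); origin at the centre of its underside, axes parallel to the world's (-x towards the robot, +y to the left). It stands loose; do not move it by more than 2 cm.
- wax_pot: low round silver pot with a lid, 91 mm across and 44 mm high, not part of the display but standing in line with the tent card and the candle jar; origin at the centre of its underside. It stands loose; do not move it by more than 2 cm.

How it is judged:
By the outcome, as a careful person would: the job done as asked, in the order asked, and still so for the second after the job is handed in, with the robot touching nothing.
It also fails if it takes over 101 s, if anything falls off the work surface, if the arm or the gripper's body presses on something with over 40 N, if the wrist force passes 120 N, or if a joint passes its speed limit or range.

## Working session

There is one attempt and no reset: what is moved stays moved. The work goes in short steps, Python scripts to look and compute and a tool call to move; the robot and the scene stay as the last step left them, time stands still between calls to the robot, and variables do not carry over. Pictures are saved under pics/ and viewed, at most 14 in all, crops included, and the job is handed in when it is done.

Besides the shell and the picture viewer there is one more tool, called by a JSON object that holds its "method" and its "body". servo_tool: Moves the arm, as the interface text tells. Its arguments: {"type":"object","properties":{"targets":{"type":"array"},"gripper":{"type":"number"}},"required":["targets"]}

```bash
ls; mkdir -p pics
python3 - <<'E'
from rig import bot, viewer
import cv2
for n in("scene","top"):
    c=viewer.capture(n); cv2.imwrite(f"pics/{n}0.png",c["color"][:,:,::-1]); print(n,c["camera_matrix"],c["k1"],c["R"],c["t"])
print(bot.grip_point_offset,bot.read_state())
E
```

```text
pics
scene [[406.82746638   0.         283.58779627]
 [  0.         406.82746638 209.78876188]
 [  0.           0.           1.        ]] -0.08804947179963775 [[ 0.637067   -0.77058597 -0.01851762]
 [-0.50902795 -0.40254604 -0.76082011]
 [ 0.57882311  0.49411937 -0.64869859]] [-0.24847292  0.4138241   0.54380696]
top [[400.78696182   0.         288.82548223]
 [  0.         400.78696182 209.43906783]
 [  0.           0.           1.        ]] -0.11697004466289594 [[ 0.02181267 -0.99975561 -0.00359617]
 [-0.98197485 -0.02074896 -0.18786928]
 [ 0.18774875  0.00762928 -0.98218746]] [0.17917151 0.56786397 0.85632714]
0.0187 {'time_s': 0.1, 'joint_positions': array([ 6.48299893e+01,  3.02736875e+01,  8.21484817e+01,  1.02913966e-03,
        6.76894685e+01, -1.02269143e+01]), 'qvel': array([-0.01370065, -0.06830134, -0.12574698, -0.03456938,  0.0554442 ,
       -0.04613262]), 'tau': array([-3.74565043e-04, -4.40985310e+01, -1.77150875e+01,  6.34739385e-02,
        5.34393196e-02, -5.22550135e-05]), 'position': array([0.1608426 , 0.60327353, 0.2216721 ]), 'tcp_rot': array([[-9.66180482e-01,  2.57865400e-01, -8.43723984e-04],
       [ 2.57866526e-01,  9.66178953e-01, -1.75637212e-03],
       [ 3.62280755e-04, -1.91454064e-03, -9.99998102e-01]]), 'force': array([-0.28671919, -0.64653936,  0.5304334 ]), 'moment': array([-0.02421183,  0.00315179,  0.01867181]), 'grasp_force': 0.0, 'opening': 0.9943791736038395}
```

View pics/scene0.png

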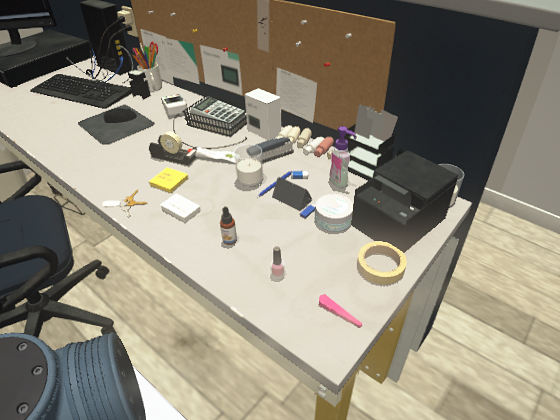

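View pics/top0.png

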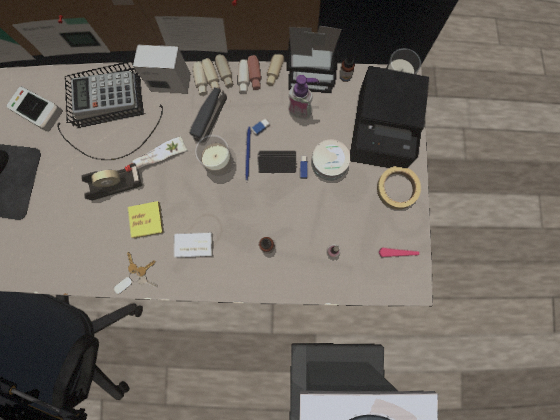

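The top view has the row along x: candle jar at (215,155), tent card (277,161), wax pot (331,158). In front of it are the card stack (193,245), dropper (267,245), polish (333,252) and clip (400,252). I'll enlarge both views to measure.

```bash
cat > h.py <<'E'
import numpy as np, cv2
from rig import bot, viewer
def cap(n):
    c=viewer.capture(n); c["bgr"]=np.ascontiguousarray(c["color"][:,:,::-1]); c["hsv"]=cv2.cvtColor(c["bgr"],cv2.COLOR_BGR2HSV); return c
def dist(c): return np.array([c["k1"],0,0,0,0.])
def px2z(c,uv,z):
    uv=np.atleast_2d(np.float64(uv)); R,t=np.array(c["R"]),np.array(c["t"])
    n=cv2.undistortPoints(uv[:,None],np.array(c["camera_matrix"]),dist(c))[:,0]
    d=np.c_[n,np.ones(len(n))]@R; o=-R.T@t
    return o+d*((z-o[2])/d[:,2])[:,None]
def proj(c,X):
    X=np.atleast_2d(np.float64(X))
    return cv2.projectPoints(X,cv2.Rodrigues(np.array(c["R"]))[0],np.array(c["t"]),np.array(c["camera_matrix"]),dist(c))[0][:,0]
def blobs(m,lo=15):
    n,l,s,ce=cv2.connectedComponentsWithStats(m.astype(np.uint8)); return [(s[i],ce[i],l==i) for i in range(1,n) if s[i][4]>=lo]
E
python3 - <<'E'
from h import *
a=cv2.imread("pics/top0.png")[120:275,170:430]; cv2.imwrite("pics/t0c.png",cv2.resize(a,None,fx=3,fy=3,interpolation=cv2.INTER_CUBIC))
a=cv2.imread("pics/scene0.png")[145:335,150:400]; cv2.imwrite("pics/s0c.png",cv2.resize(a,None,fx=3,fy=3,interpolation=cv2.INTER_CUBIC))
E
```

```text
(no output)
```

View pics/t0c.png

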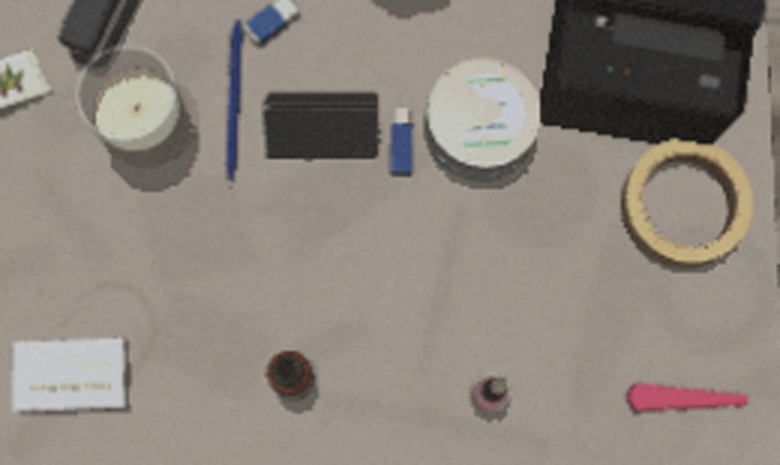

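View pics/s0c.png

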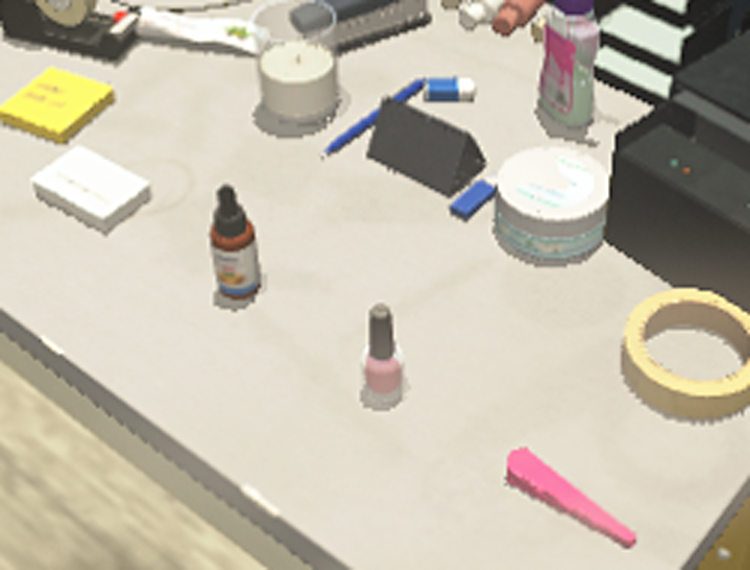

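Both crops are clear. The tent card's front base corners are at about (258.7,172.7) and (295.7,172.7) in top-view pixels. The pen and blue USB stick lie beside it, out of the way, and the area in front is free. Next I'll measure.

```bash
cat > m.py <<'E'
from h import *
T=cap("top"); S=cap("scene")
def show(nm,c,m,box,z,lo=15):
    k=np.zeros(m.shape,bool); x0,y0,x1,y1=box; k[y0:y1,x0:x1]=1
    for s,ce,b in blobs(m&k,lo):
        cn=max(cv2.findContours(b.astype(np.uint8),cv2.RETR_EXTERNAL,cv2.CHAIN_APPROX_NONE)[0],key=len)[:,0].astype(float)
        w=px2z(c,cn,z)[:,:2]*1000; r=cv2.minAreaRect(w.astype(np.float32))
        print(nm,s.tolist(),ce.round(1),"rect",np.round(r[0],1),np.round(r[1],1),round(r[2],1),"cen",(px2z(c,ce,z)[0,:2]*1000).round(1))
h,s,v=[T["hsv"][:,:,i].astype(int) for i in range(3)]
print("cams",[(-np.array(c["R"]).T@c["t"]).round(3) for c in(T,S)])
show("card",T,(v>165)&(s<45),(165,225,220,265),.017,100)
show("clip",T,(s>110)&(v>90),(370,240,430,265),.014)
show("tentTop",T,v<75,(252,145,300,180),0)
show("wax",T,(v>165)&(s<60),(300,135,355,182),.044,100)
show("dropT(z70)",T,(v<85)&(s>0),(250,230,285,258),.07)
show("polT cap z79",T,(v<85),(320,238,350,262),.079,4)
show("polT body",T,((h>150)|(h<8))&(s>30),(320,238,350,262),.03,4)
show("candle wax",T,(s>35)&(v>150)&(h>20)&(h<45),(190,135,240,180),.045)
h,s,v=[S["hsv"][:,:,i].astype(int) for i in range(3)]
show("tentS",S,v<85,(265,170,315,215),0)
show("dropS",S,(v<95),(215,200,242,250),.0)
show("dropS body",S,((s>90)),(215,200,242,250),.0)
show("polS cap",S,(v<95),(265,240,290,285),.079,5)
show("polS body",S,(s>45)&(h>150),(265,240,290,285),.023,5)
show("cardS",S,(v>205)&(s<45),(155,190,205,222),.017)
show("clipS",S,(s>110)&(v>90),(315,285,370,332),.008)
show("waxS",S,(v>200),(310,185,358,235),.044)
E
python3 m.py
```

```text
cams [array([0.393, 0.184, 0.948]), array([ 0.054, -0.294,  0.663])]
card [173, 232, 38, 26, 855] [191.8 244.1] rect [483.3 418.3] [56.6 88.7] 4.3 cen [483.2 417.5]
clip [379, 248, 40, 9, 236] [395.5 252.3] rect [475.3 -68.2] [18.8 93.2] 0.9 cen [474.4 -60.8]
tentTop [258, 151, 38, 22, 810] [276.9 161.5] rect [694.3 225. ] [54.3 91.7] 1.1 cen [694.1 223.8]
wax [313, 139, 37, 37, 1061] [330.9 156.7] rect [694.6  94.3] [89.4 85.5] 0.5 cen [694.7  94.7]
dropT(z70) [260, 238, 15, 15, 156] [266.9 245. ] rect [480.3 237.4] [30.9 30.9] 1.3 cen [480.3 237.6]
polT cap z79 [331, 247, 7, 7, 26] [333.2 250.4] rect [471.   92.7] [13.7  9.3] 45.6 cen [470.6  92.9]
polT body [328, 246, 12, 11, 67] [332.2 251.8] rect [473.   89.3] [24.6 23.5] 52.1 cen [471.9  90. ]
candle wax [213, 154, 5, 5, 18] [214.9 156.1] rect [690.9 369.3] [10.2  9.6] 3.5 cen [690.8 369.5]
tentS [273, 178, 39, 32, 330] [291.6 193.1] rect [708.1 243.8] [ 76.1 127.5] 0.5 cen [711.1 238. ]
dropS [222, 207, 10, 17, 116] [226.1 216.3] rect [542.6 310.8] [62.  22.2] 46.2 cen [538.2 307.5]
dropS body [220, 218, 15, 11, 81] [227.3 224
[... 151 characters left out ...]
252.5]
polS cap [274, 250, 6, 5, 15] [276.7 252.1] rect [467.4  80.3] [10.9  9.9] 40.1 cen [467.5  79.9]
polS body [273, 264, 9, 4, 19] [276.9 265.4] rect [478.1  90.3] [ 8.4 16.9] 38.7 cen [478.4  90.5]
cardS [155, 190, 50, 32, 1370] [179.4 204.6] rect [481.1 419.3] [122.5 152.3] 38.5 cen [483.4 417.3]
clipS [319, 295, 32, 22, 232] [331.5 304.8] rect [475.  -56.3] [72.7 23.2] 87.4 cen [476.4 -50.2]
clipS [354, 320, 8, 7, 23] [357.8 322.9] rect [ 473.1 -112.9] [13.6  6.7] 87.8 cen [ 472.8 -112.7]
waxS [310, 185, 48, 34, 1186] [332.2 200.5] rect [709.3 103.5] [127.  118.4] 36.7 cen [705.5 108.1]
waxS [310, 212, 48, 23, 277] [327.9 228.5] rect [640.3  60.9] [ 74.1 104.2] 36.8 cen [618.4  59.9]
```

```bash
cat > m2.py <<'E'
from h import *
T=cap("top"); S=cap("scene")
def edges(c,mask,box,z,nm):
    x0,y0,x1,y1=box; m=mask[y0:y1,x0:x1].astype(np.float32)
    b=max(blobs(m>0),key=lambda q:q[0][4]); bb,m=b[0],b[2]
    xs=np.arange(bb[0]+3,bb[0]+bb[2]-3); ys=np.arange(bb[1]+3,bb[1]+bb[3]-3)
    top=[(x+x0,np.where(m[:,x])[0][0]-.5+y0) for x in xs]; bot=[(x+x0,np.where(m[:,x])[0][-1]+.5+y0) for x in xs]
    lef=[(np.where(m[y])[0][0]-.5+x0,y+y0) for y in ys]; rig=[(np.where(m[y])[0][-1]+.5+x0,y+y0) for y in ys]
    for n,e,zz in zip(("far","near","left","right"),(top,bot,lef,rig),z):
        w=px2z(c,e,zz)[:,:2]; vx,vy,px,py=cv2.fitLine(w.astype(np.float32),cv2.DIST_HUBER,0,.002,.01).ravel()
        print(nm,n,"mid",np.round([px*1000,py*1000],1),"dir deg",round(np.degrees(np.arctan2(vy,vx)),1))
h,s,v=[T["hsv"][:,:,i].astype(int) for i in range(3)]
edges(T,(v>165)&(s<45),(165,225,220,265),[.017]*4,"card")
edges(T,v<75,(252,145,300,180),[.049,0,.0,.0],"tent")
edges(T,(s>110)&(v>90),(370,240,430,265),[.012]*4,"clip")
P=lambda c:np.array(c["camera_matrix"])
def tri(a,b):
    u=[cv2.undistortPoints(np.float64([[p]]),P(c),dist(c))[0,0] for p,c in((a,T),(b,S))]
    X=cv2.triangulatePoints(*[np.c_[c["R"],c["t"]] for c in(T,S)],u[0],u[1]).ravel(); return (X[:3]/X[3]*1000).round(1)
print("candle wax",tri((216,155.7),(249.3,165.7)),"rim",tri((212,150.7),(248.3,150)),"z90",px2z(T,(212,150.7),.09),px2z(S,(248.3,150),.09))
for n,p,hs in(("drop",(.480,.2375),(0,.07,.102)),("pol",(.4715,.0915),(0,.046,.079)),("can",(.69,.369),(0,.09))):
    for q in hs: print(n,q,proj(T,(*p,q)).round(1),proj(S,(*p,q)).round(1))
E
python3 m2.py
python3 - <<'E'
from h import *
t=cv2.imread("pics/top0.png");s=cv2.imread("pics/scene0.png")
f=lambda a,k:cv2.resize(a,None,fx=k,fy=k,interpolation=cv2.INTER_NEAREST)
A=f(t[230:265,250:290],7);B=f(t[235:265,315:355],7);C=f(s[200:250,210:250],7);D=f(s[240:285,258:298],7);E=f(t[130:185,190:240],6)
W=np.zeros((600,800,3),np.uint8)
for im,(x,y) in((A,(0,0)),(B,(0,250)),(C,(285,0)),(D,(570,0)),(E,(285,351))):
    hh=min(im.shape[0],600-y); W[y:y+hh,x:x+im.shape[1]]=im[:hh,:800-x]
cv2.imwrite("pics/mos.png",W)
E
```

```text
card far mid [510.7 420.8] dir deg -88.6
card near mid [456.9 406.2] dir deg -88.4
card left mid [486.9 461.9] dir deg 2.6
card right mid [483.6 373.1] dir deg 3.1
tent far mid [705.6 228.5] dir deg -88.9
tent near mid [665.8 229.2] dir deg -88.9
tent left mid [689.7 269.2] dir deg 1.5
tent right mid [696.9 177.9] dir deg 1.0
clip far mid [482.2 -64.5] dir deg 84.7
clip near mid [467.8 -76.1] dir deg -85.4
clip left mid [474.7 -20.9] dir deg -0.8
clip right mid [ 476.1 -114.3] dir deg 62.7
candle wax [691.6 367.6  43.5] rim [688.  365.7  95.1] z90 [[0.68856054 0.36767684 0.09      ]] [[0.69513115 0.37095112 0.09      ]]
drop 0 [[268.7 248.1]] [[229.2 241.7]]
drop 0.07 [[267.  245.1]] [[225.9 219.2]]
drop 0.102 [[266.1 243.6]] [[224.2 208.1]]
pol 0 [[330.2 253. ]] [[274.8 274.3]]
pol 0.046 [[332.2 251.3]] [[274.1 259.6]]
pol 0.079 [[333.8 250. ]] [[273.5 248.3]]
can 0 [[218.4 162.1]] [[249.9 178.8]]
can 0.09 [[211.5 150.1]] [[247.5 151.1]]
```

View pics/mos.png

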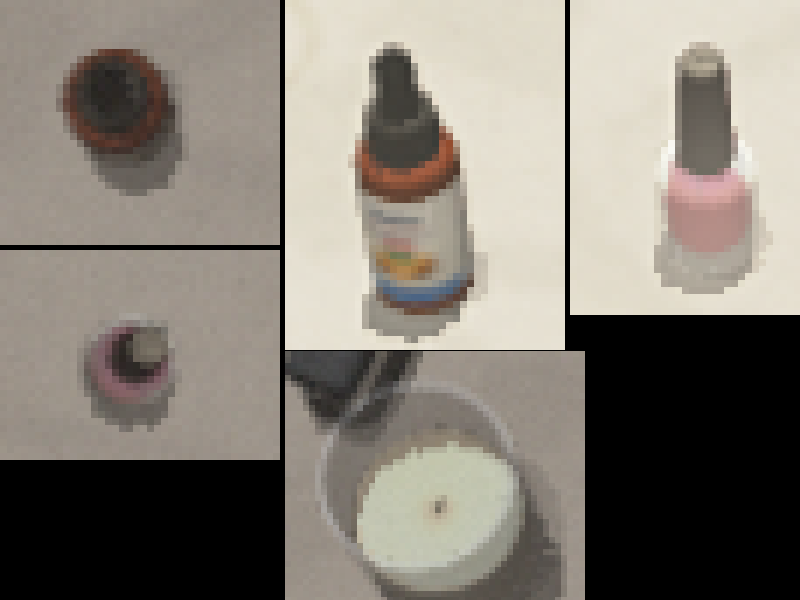

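The mosaic agrees with the projections: dropper axis ≈(0.482,0.238), and polish cap top at top-view pixel (335.9,248.4) and scene pixel (276.5,248.1). The candle rim centre fits (0.690,0.368). I'll finalise the polish position and work out the first move.

```bash
cat > g.py <<'E'
import sys; from h import *
from scipy.spatial.transform import Rotation as Ro
# g.py x y z yaw(of tool y axis, deg): offset and turn from the measured pose
x,y,z,a=map(float,sys.argv[1:5]); s=bot.read_state(); R=s["tcp_rot"]; p=s["position"]
c,d=np.cos(np.radians(a)),np.sin(np.radians(a)); Rt=np.array([[-d,c,0],[c,d,0],[0,0,-1.]])
print("off",(R.T@(np.array([x,y,z])-p)).round(4),"dr",Ro.from_matrix(R.T@Rt).as_rotvec(degrees=True).round(2),"t",round(s["time_s"],2),"p",p.round(4),"open",round(s["opening"],2),"gf",s["grasp_force"],"j6",s["joint_positions"][5].round(1))
E
python3 g.py .484 .4175 .09 2
python3 - <<'E'
from h import *
T=cap("top");S=cap("scene")
print(px2z(T,(335.9,248.4),.079),px2z(S,(276.5,248.1),.079),px2z(S,(224.9,206.7),.102),px2z(T,(265.9,243.9),.066))
E
```

```text
off [-0.3601 -0.0965  0.1322] dr [-4.000e-02  2.000e-02  7.306e+01] t 0.3 p [0.161  0.6036 0.2222] open 1.0 gf 0.0 j6 -10.2
[[0.47511273 0.08697089 0.079     ]] [[0.47570234 0.08728403 0.079     ]] [[0.48408684 0.23965416 0.102     ]] [[0.48308198 0.24016121 0.066     ]]
```

{"method": "servo_tool", "body": {"targets": [{"offset":[-0.007,-0.002,0.003],"dr":[0,0,1.5]},{"offset":[-0.025,-0.007,0.009],"dr":[0,0,5]},{"offset":[-0.05,-0.014,0.018],"dr":[0,0,10]},{"offset":[-0.08,-0.021,0.029],"dr":[0,0,16]},{"offset":[-0.111,-0.03,0.041],"dr":[0,0,22.5]},{"offset":[-0.144,-0.039,0.053],"dr":[0,0,29]},{"offset":[-0.177,-0.047,0.065],"dr":[0,0,36]},{"offset":[-0.21,-0.056,0.077],"dr":[0,0,43]},{"offset":[-0.243,-0.065,0.089],"dr":[0,0,50]},{"offset":[-0.276,-0.074,0.101],"dr":[0,0,57]},{"offset":[-0.308,-0.083,0.113],"dr":[0,0,63]},{"offset":[-0.334,-0.09,0.122],"dr":[0,0,68]},{"offset":[-0.352,-0.094,0.129],"dr":[0,0,71.5]},{"offset":[-0.36,-0.0965,0.132],"dr":[0,0,73]},{"offset":[-0.36,-0.0965,0.132],"dr":[0,0,73]},{"offset":[-0.36,-0.0965,0.132],"dr":[0,0,73]},{"offset":[-0.36,-0.0965,0.132],"dr":[0,0,73]}], "gripper": -1}}

```text
time_s: 1.82
position: [0.4829, 0.4184, 0.0909]
tcp_rot: [[-0.038, 0.999, -0.001], [0.999, 0.038, 0.0], [0.0, -0.001, -1.0]]
force: [-0.6, 0.8, -0.0]
opening: 1.001
grasp_force: 0.0
```

```bash
python3 g.py .484 .4175 .004 2
```

```text
off [-0.0009  0.0011  0.0869] dr [-0.03 -0.01  0.15] t 1.82 p [0.4829 0.4184 0.0909] open 1.0 gf 0.0 j6 28.7
```

{"method": "servo_tool", "body": {"targets": [{"offset":[-0.001,0.001,0.01],"dr":[0,0,0]},{"offset":[-0.001,0.001,0.028],"dr":[0,0,0]},{"offset":[-0.001,0.001,0.048],"dr":[0,0,0]},{"offset":[-0.001,0.001,0.064],"dr":[0,0,0]},{"offset":[-0.001,0.001,0.076],"dr":[0,0,0]},{"offset":[-0.001,0.001,0.084],"dr":[0,0,0]},{"offset":[-0.001,0.001,0.087],"dr":[0,0,0]},{"offset":[-0.001,0.001,0.087],"dr":[0,0,0]},{"offset":[-0.001,0.001,0.087],"dr":[0,0,0]}]}}

```text
time_s: 2.57
position: [0.4854, 0.4172, 0.004]
tcp_rot: [[-0.036, 0.999, 0.001], [0.999, 0.036, 0.001], [0.001, 0.001, -1.0]]
force: [0.7, 0.9, 0.5]
opening: 0.999
grasp_force: 0.0
```

{"method": "servo_tool", "body": {"targets": [{"offset":[0,0,0],"dr":[0,0,0]},{"offset":[0,0,0],"dr":[0,0,0]},{"offset":[0,0,0],"dr":[0,0,0]},{"offset":[0,0,0],"dr":[0,0,0]},{"offset":[0,0,0],"dr":[0,0,0]},{"offset":[0,0,0],"dr":[0,0,0]},{"offset":[0,0,0],"dr":[0,0,0]},{"offset":[0,0,-0.006],"dr":[0,0,0]},{"offset":[0,0,-0.016],"dr":[0,0,0]},{"offset":[0,0,-0.03],"dr":[0,0,0]},{"offset":[0,0,-0.045],"dr":[0,0,0]},{"offset":[0,0,-0.06],"dr":[0,0,0]},{"offset":[0,0,-0.075],"dr":[0,0,0]},{"offset":[0,0,-0.09],"dr":[0,0,0]},{"offset":[0,0,-0.105],"dr":[0,0,0]},{"offset":[0,0,-0.118],"dr":[0,0,0]},{"offset":[0,0,-0.126],"dr":[0,0,0]},{"offset":[0,0,-0.13],"dr":[0,0,0]},{"offset":[0,0,-0.13],"dr":[0,0,0]}], "gripper": 1}}

```text
time_s: 4.15
position: [0.4857, 0.4172, 0.1352]
tcp_rot: [[-0.036, 0.999, 0.002], [0.999, 0.036, 0.001], [0.001, 0.003, -1.0]]
force: [0.4, 0.4, -1.6]
opening: 0.618
grasp_force: 30.0
```

```bash
python3 g.py .591 .2215 .134 91.1
```

```text
off [-0.1994  0.0982  0.0012] dr [ 1.700e-01  5.000e-02 -8.904e+01] t 4.15 p [0.4857 0.4172 0.1352] open 0.62 gf 29.96230512857437 j6 28.6
```

{"method": "servo_tool", "body": {"targets": [{"offset":[-0.003,0.001,0],"dr":[0,0,-1]},{"offset":[-0.01,0.005,0],"dr":[0,0,-4]},{"offset":[-0.02,0.01,0],"dr":[0,0,-9]},{"offset":[-0.033,0.016,0],"dr":[0,0,-15]},{"offset":[-0.047,0.023,0],"dr":[0,0,-21]},{"offset":[-0.061,0.03,0],"dr":[0,0,-27]},{"offset":[-0.076,0.037,0],"dr":[0,0,-34]},{"offset":[-0.092,0.045,0],"dr":[0,0,-41]},{"offset":[-0.108,0.053,0],"dr":[0,0,-48]},{"offset":[-0.123,0.061,0],"dr":[0,0,-55]},{"offset":[-0.139,0.068,0],"dr":[0,0,-62]},{"offset":[-0.155,0.076,0],"dr":[0,0,-69]},{"offset":[-0.168,0.083,0],"dr":[0,0,-75]},{"offset":[-0.18,0.089,0],"dr":[0,0,-80.5]},{"offset":[-0.19,0.094,0],"dr":[0,0,-85]},{"offset":[-0.197,0.097,0],"dr":[0,0,-88]},{"offset":[-0.1995,0.098,0],"dr":[0,0,-89]},{"offset":[-0.1995,0.098,0],"dr":[0,0,-89]},{"offset":[-0.1995,0.098,0],"dr":[0,0,-89]},{"offset":[-0.1995,0.098,0],"dr":[0,0,-89]}]}}

```text
time_s: 5.82
position: [0.5896, 0.2214, 0.1331]
tcp_rot: [[-1.0, -0.018, -0.001], [-0.018, 1.0, 0.0], [0.001, 0.0, -1.0]]
force: [0.0, -0.1, -1.1]
opening: 0.617
grasp_force: 30.0
```

```bash
python3 g.py .591 .2215 .0045 91.1
python3 - <<'E'
from h import *
T=cap("top");S=cap("scene")
a=cv2.resize(T["bgr"][120:280,170:340],None,fx=2.3,fy=2.3);b=cv2.resize(S["bgr"][110:270,170:340],None,fx=2.3,fy=2.3)
cv2.imwrite("pics/c1.png",np.hstack([a,b]))
E
```

```text
off [-1.600e-03  1.000e-04  1.286e-01] dr [ 0.   -0.06 -0.05] t 5.82 p [0.5896 0.2214 0.1331] open 0.62 gf 29.962486624717712 j6 -80.6
```

View pics/c1.png

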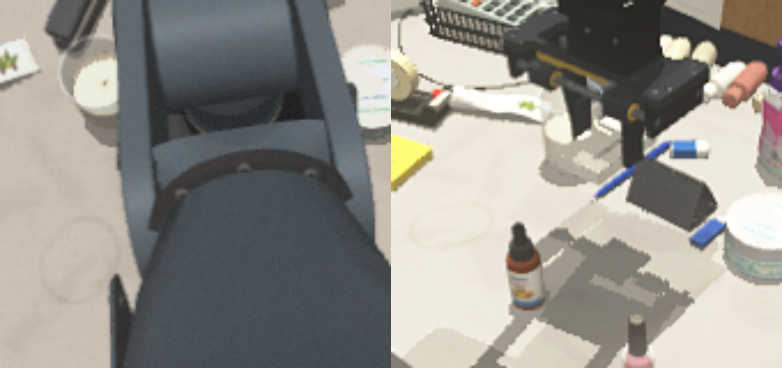

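The cards are held level between the fingers above the empty spot in front of the tent card, so I'll lower and release.

{"method": "servo_tool", "body": {"targets": [{"offset":[-0.0015,0,0.006],"dr":[0,0,0]},{"offset":[-0.0015,0,0.018],"dr":[0,0,0]},{"offset":[-0.0015,0,0.035],"dr":[0,0,0]},{"offset":[-0.0015,0,0.053],"dr":[0,0,0]},{"offset":[-0.0015,0,0.07],"dr":[0,0,0]},{"offset":[-0.0015,0,0.087],"dr":[0,0,0]},{"offset":[-0.0015,0,0.102],"dr":[0,0,0]},{"offset":[-0.0015,0,0.114],"dr":[0,0,0]},{"offset":[-0.0015,0,0.122],"dr":[0,0,0]},{"offset":[-0.0015,0,0.126],"dr":[0,0,0]},{"offset":[-0.0015,0,0.128],"dr":[0,0,0]},{"offset":[-0.0015,0,0.128],"dr":[0,0,0]},{"offset":[-0.0015,0,0.128],"dr":[0,0,0]},{"offset":[-0.0015,0,0.128],"dr":[0,0,0]}]}}

```text
time_s: 7.08
position: [0.5924, 0.2212, 0.0064]
tcp_rot: [[-1.0, -0.018, 0.002], [-0.018, 1.0, 0.0], [-0.002, 0.0, -1.0]]
force: [0.6, 0.2, -0.8]
opening: 0.617
grasp_force: 30.0
```

```bash
python3 g.py .591 .2215 .0045 91.1; python3 -c "
from rig import bot;print(bot.read_state()['force'])"
```

```text
off [0.0014 0.0004 0.0019] dr [ 0.02  0.1  -0.04] t 7.08 p [0.5924 0.2212 0.0064] open 0.62 gf 29.96247500181198 j6 -80.7
[ 0.5862832   0.19434526 -0.79510469]
```

{"method": "servo_tool", "body": {"targets": [{"offset":[0.001,0,0.0006],"dr":[0,0,0]},{"offset":[0.0014,0,0.0013],"dr":[0,0,0]},{"offset":[0.0014,0,0.0019],"dr":[0,0,0]},{"offset":[0.0014,0,0.0019],"dr":[0,0,0]},{"offset":[0.0014,0,0.0019],"dr":[0,0,0]},{"offset":[0.0014,0,0.0019],"dr":[0,0,0]}]}}

```text
time_s: 7.58
position: [0.5902, 0.221, 0.0037]
tcp_rot: [[-1.0, -0.018, -0.0], [-0.018, 1.0, -0.0], [0.0, -0.0, -1.0]]
force: [0.3, -0.3, 0.0]
opening: 0.617
grasp_force: 30.0
```

{"method": "servo_tool", "body": {"targets": [{"offset":[0,0,0],"dr":[0,0,0]},{"offset":[0,0,0],"dr":[0,0,0]},{"offset":[0,0,0],"dr":[0,0,0]},{"offset":[0,0,0],"dr":[0,0,0]},{"offset":[0,0,-0.005],"dr":[0,0,0]},{"offset":[0,0,-0.015],"dr":[0,0,0]},{"offset":[0,0,-0.032],"dr":[0,0,0]},{"offset":[0,0,-0.055],"dr":[0,0,0]},{"offset":[0,0,-0.08],"dr":[0,0,0]},{"offset":[0,0,-0.105],"dr":[0,0,0]},{"offset":[0,0,-0.125],"dr":[0,0,0]},{"offset":[0,0,-0.138],"dr":[0,0,0]},{"offset":[0,0,-0.145],"dr":[0,0,0]}], "gripper": -0.7}}

```text
time_s: 8.67
position: [0.5917, 0.2213, 0.1522]
tcp_rot: [[-1.0, -0.019, 0.005], [-0.019, 1.0, 0.001], [-0.005, 0.001, -1.0]]
force: [0.1, 0.1, -0.2]
opening: 0.848
grasp_force: 0.0
```

```bash
python3 g.py .475 -.068 .10 -0.3
```

```text
off [ 0.1223 -0.2871  0.0513] dr [ 0.27  0.19 91.36] t 8.67 p [0.5917 0.2213 0.1522] open 0.85 gf 0.0 j6 -80.7
```

{"method": "servo_tool", "body": {"targets": [{"offset":[0.001,-0.003,0],"dr":[0,0,1]},{"offset":[0.005,-0.012,0],"dr":[0,0,4]},{"offset":[0.011,-0.026,0],"dr":[0,0,9]},{"offset":[0.018,-0.045,0],"dr":[0,0,15]},{"offset":[0.027,-0.066,0],"dr":[0,0,21.5]},{"offset":[0.036,-0.088,0],"dr":[0,0,28]},{"offset":[0.045,-0.11,0],"dr":[0,0,35]},{"offset":[0.054,-0.132,0.002],"dr":[0,0,42]},{"offset":[0.063,-0.154,0.005],"dr":[0,0,49]},{"offset":[0.072,-0.176,0.01],"dr":[0,0,56]},{"offset":[0.082,-0.198,0.016],"dr":[0,0,63]},{"offset":[0.091,-0.22,0.023],"dr":[0,0,70]},{"offset":[0.1,-0.242,0.031],"dr":[0,0,77]},{"offset":[0.109,-0.26,0.039],"dr":[0,0,83]},{"offset":[0.116,-0.275,0.045],"dr":[0,0,88]},{"offset":[0.121,-0.284,0.05],"dr":[0,0,91]},{"offset":[0.1223,-0.287,0.0513],"dr":[0,0,91.4]},{"offset":[0.1223,-0.287,0.0513],"dr":[0,0,91.4]},{"offset":[0.1223,-0.287,0.0513],"dr":[0,0,91.4]},{"offset":[0.1223,-0.287,0.0513],"dr":[0,0,91.4]}]}}

```text
time_s: 10.33
position: [0.4736, -0.0677, 0.0975]
tcp_rot: [[0.005, 1.0, 0.0], [1.0, -0.005, 0.0], [0.0, 0.0, -1.0]]
force: [-0.8, 0.8, -0.1]
opening: 0.852
grasp_force: 0.0
```

```bash
python3 g.py .475 -.068 .004 -0.3; sed -i 's/^edges(T,v<75.*//' m2.py
python3 - <<'E'
from h import *
exec(open('m2.py').read().split("edges(T,(v>165)")[0])
edges(T,(v>165)&(s<45),(235,170,300,225),[.017]*4,"card")
edges(T,v<75,(252,145,300,180),[.0,0,.0,.0],"tent")
E
```

```text
off [-0.0003  0.0014  0.0935] dr [ 0.02 -0.    0.03] t 10.33 p [ 0.4736 -0.0677  0.0975] open 0.85 gf 0.0 j6 -21.3
card far mid [660.9 246.3] dir deg -89.5
card near mid [533.9 240.7] dir deg -88.8
card left mid [593.  321.7] dir deg 2.8
card right mid [599.9 166.8] dir deg 1.0
tent far mid [712.2 230.6] dir deg -88.9
tent near mid [665.8 229.2] dir deg -88.9
tent left mid [688.9 268.9] dir deg 4.7
tent right mid [690. 178.] dir deg 0.5
```

{"method": "servo_tool", "body": {"targets": [{"offset":[0,0.001,0.01],"dr":[0,0,0]},{"offset":[0,0.001,0.028],"dr":[0,0,0]},{"offset":[0,0.001,0.05],"dr":[0,0,0]},{"offset":[0,0.001,0.068],"dr":[0,0,0]},{"offset":[0,0.001,0.081],"dr":[0,0,0]},{"offset":[0,0.001,0.089],"dr":[0,0,0]},{"offset":[0,0.001,0.093],"dr":[0,0,0]},{"offset":[0,0.001,0.093],"dr":[0,0,0]},{"offset":[0,0.001,0.093],"dr":[0,0,0]}]}}

```text
time_s: 11.18
position: [0.4745, -0.0682, 0.0044]
tcp_rot: [[0.006, 1.0, 0.0], [1.0, -0.006, -0.0], [-0.0, 0.0, -1.0]]
force: [-0.3, -0.4, 1.0]
opening: 0.847
grasp_force: 0.0
```

{"method": "servo_tool", "body": {"targets": [{"offset":[0,0,0],"dr":[0,0,0]},{"offset":[0,0,0],"dr":[0,0,0]},{"offset":[0,0,0],"dr":[0,0,0]},{"offset":[0,0,0],"dr":[0,0,0]},{"offset":[0,0,0],"dr":[0,0,0]},{"offset":[0,0,0],"dr":[0,0,0]},{"offset":[0,0,0],"dr":[0,0,0]},{"offset":[0,0,0],"dr":[0,0,0]},{"offset":[0,0,0],"dr":[0,0,0]},{"offset":[0,0,0],"dr":[0,0,0]}], "gripper": 1}}

```text
time_s: 12.02
position: [0.4743, -0.0682, 0.0043]
tcp_rot: [[0.006, 1.0, -0.0], [1.0, -0.006, 0.0], [0.0, -0.0, -1.0]]
force: [-1.3, -0.3, -0.6]
opening: 0.178
grasp_force: 30.1
```

```bash
python3 g.py .475 -.068 .15 -0.3
python3 - <<'E'
from h import *
T=cap("top");S=cap("scene")
a=cv2.resize(T["bgr"][140:270,230:360],None,fx=3,fy=3);b=cv2.resize(S["bgr"][210:340,270:400],None,fx=3,fy=3)
cv2.imwrite("pics/c2.png",np.hstack([a,b]))
E
```

```text
off [ 0.0002  0.0007 -0.1457] dr [-0.   -0.   -0.04] t 12.02 p [ 0.4743 -0.0682  0.0043] open 0.18 gf 30.0996831280645 j6 -21.2
```

View pics/c2.png

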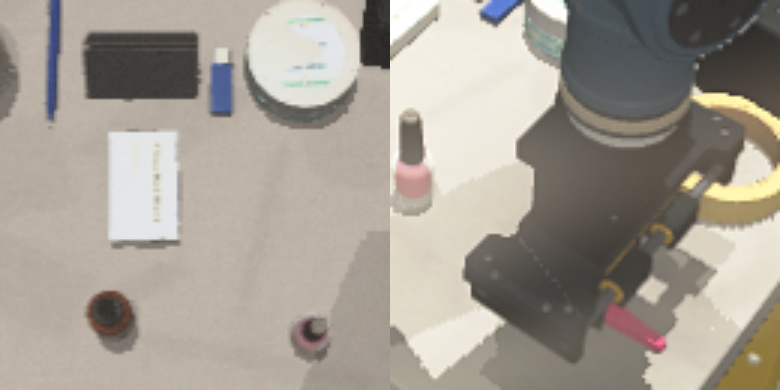

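The cards lie squarely in front of the tent card, at top-view pixels (266–289.5, 183.7–220.7), and the clip is gripped. I'll measure the cards.

Run:
```python
from h import *
exec(open('m2.py').read().split("edges(T,(v>165)")[0])
print(v[200,256:300],s[200,256:300])
edges(T,(v>175)&(s<35),(259,179,298,227),[.017]*4,"card")
```

```text
[189 189 190 190 190 189 189 189 188 185 211 228 233 232 233 232 230 232
 229 230 232 231 231 231 229 216 221 227 230 232 232 232 231 161 168 192
 192 190 190 191 191 191 191 193] [31 32 28 28 28 27 30 30 31 29  7  3  5  4  4  4  3  2  2  2  4  4  3  3
  3 21 29  8  3  4  5  4  2  2 29 29 29 28 28 27 25 28 28 32]
card far mid [646.2 217.6] dir deg -88.8
card near mid [529.7 214.5] dir deg -88.8
card left mid [584.9 264. ] dir deg 2.1
card right mid [586.9 171.4] dir deg 1.0
```

{"method": "servo_tool", "body": {"targets": [{"offset":[0,0,-0.005],"dr":[0,0,0]},{"offset":[0,0,-0.015],"dr":[0,0,0]},{"offset":[0,0,-0.03],"dr":[0,0,0]},{"offset":[0,0,-0.047],"dr":[0,0,0]},{"offset":[0,0,-0.065],"dr":[0,0,0]},{"offset":[0,0,-0.083],"dr":[0,0,0]},{"offset":[0,0,-0.1],"dr":[0,0,0]},{"offset":[0,0,-0.117],"dr":[0,0,0]},{"offset":[0,0,-0.131],"dr":[0,0,0]},{"offset":[0,0,-0.141],"dr":[0,0,0]},{"offset":[0,0,-0.146],"dr":[0,0,0]},{"offset":[0,0,-0.146],"dr":[0,0,0]},{"offset":[0,0,-0.146],"dr":[0,0,0]}]}}

```text
time_s: 13.3
position: [0.4741, -0.0682, 0.1507]
tcp_rot: [[0.006, 1.0, 0.0], [1.0, -0.006, -0.0], [-0.0, 0.0, -1.0]]
force: [-0.2, -0.3, -0.2]
opening: 0.176
grasp_force: 29.9
```

```bash
python3 g.py .591 .2215 .15 91.1
```

```text
off [0.2904 0.1151 0.0007] dr [ 1.000e-02  3.000e-02 -9.144e+01] t 13.3 p [ 0.4741 -0.0682  0.1507] open 0.18 gf 29.907724937656894 j6 -21.2
```

Run:
```python
from h import *
exec(open('m2.py').read().split("edges(T,(v>165)")[0])
edges(T,cv2.morphologyEx(((v>205)).astype(np.uint8),cv2.MORPH_CLOSE,np.ones((5,5)))>0,(259,179,298,227),[.017]*4,"card")
```

```text
card far mid [633.7 219.7] dir deg -88.8
card near mid [546.2 223.9] dir deg -88.8
card left mid [590.6 245.1] dir deg 1.9
card right mid [583.7 192.9] dir deg 2.5
```

{"method": "servo_tool", "body": {"targets": [{"offset":[0.003,0.001,0],"dr":[0,0,-1]},{"offset":[0.012,0.005,0],"dr":[0,0,-4]},{"offset":[0.027,0.011,0],"dr":[0,0,-9]},{"offset":[0.046,0.018,0],"dr":[0,0,-15]},{"offset":[0.067,0.027,0],"dr":[0,0,-21.5]},{"offset":[0.089,0.035,0],"dr":[0,0,-28]},{"offset":[0.111,0.044,0],"dr":[0,0,-35]},{"offset":[0.133,0.053,0],"dr":[0,0,-42]},{"offset":[0.156,0.062,0],"dr":[0,0,-49]},{"offset":[0.178,0.071,0],"dr":[0,0,-56]},{"offset":[0.2,0.079,0],"dr":[0,0,-63]},{"offset":[0.222,0.088,0],"dr":[0,0,-70]},{"offset":[0.244,0.097,0],"dr":[0,0,-77]},{"offset":[0.263,0.104,0],"dr":[0,0,-83]},{"offset":[0.278,0.11,0],"dr":[0,0,-88]},{"offset":[0.287,0.114,0],"dr":[0,0,-90.5]},{"offset":[0.2904,0.115,0],"dr":[0,0,-91.4]},{"offset":[0.2904,0.115,0],"dr":[0,0,-91.4]},{"offset":[0.2904,0.115,0],"dr":[0,0,-91.4]},{"offset":[0.2904,0.115,0],"dr":[0,0,-91.4]}]}}

```text
time_s: 15.07
position: [0.5904, 0.2207, 0.1499]
tcp_rot: [[-1.0, -0.017, -0.001], [-0.017, 1.0, -0.001], [0.001, -0.0, -1.0]]
force: [-0.2, 0.8, -0.4]
opening: 0.172
grasp_force: 29.9
```

```bash
python3 g.py .591 .2215 .024 91.1
```

```text
off [-0.0008  0.0008  0.1259] dr [-0.03 -0.08 -0.1 ] t 15.07 p [0.5904 0.2207 0.1499] open 0.17 gf 29.907725321827456 j6 -80.6
```

{"method": "servo_tool", "body": {"targets": [{"offset":[0,0,0.006],"dr":[0,0,0]},{"offset":[0,0,0.018],"dr":[0,0,0]},{"offset":[0,0,0.034],"dr":[0,0,0]},{"offset":[0,0,0.052],"dr":[0,0,0]},{"offset":[0,0,0.07],"dr":[0,0,0]},{"offset":[0,0,0.086],"dr":[0,0,0]},{"offset":[0,0,0.1],"dr":[0,0,0]},{"offset":[0,0,0.111],"dr":[0,0,0]},{"offset":[0,0,0.119],"dr":[0,0,0]},{"offset":[0,0,0.123],"dr":[0,0,0]},{"offset":[0,0,0.124],"dr":[0,0,0]},{"offset":[0,0,0.124],"dr":[0,0,0]},{"offset":[0,0,0.124],"dr":[0,0,0]},{"offset":[0,0,0.124],"dr":[0,0,0]},{"offset":[0,0,0.124],"dr":[0,0,0]}]}}

```text
time_s: 16.32
position: [0.5916, 0.2216, 0.0272]
tcp_rot: [[-1.0, -0.019, 0.002], [-0.019, 1.0, 0.0], [-0.002, 0.0, -1.0]]
force: [-0.2, -0.1, -0.5]
opening: 0.179
grasp_force: 29.9
```

```bash
python3 g.py .590 .2205 .0215 91.1;  python3 - <<'E'
from h import *
S=cap("scene")
cv2.imwrite("pics/c3.png",cv2.resize(S["bgr"][130:270,180:360],None,fx=4,fy=4))
E
```

```text
off [ 0.0016 -0.0011  0.0057] dr [ 0.01  0.09 -0.04] t 16.32 p [0.5916 0.2216 0.0272] open 0.18 gf 29.907839650986716 j6 -80.6
```

View pics/c3.png

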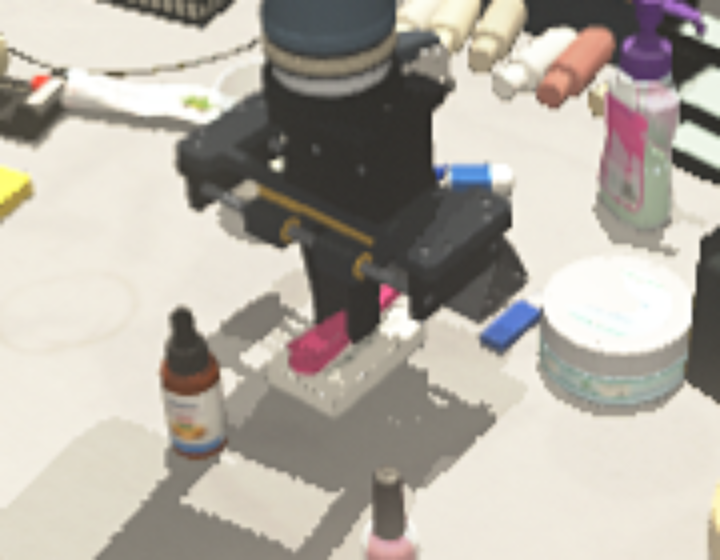

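The clip is held along the cards, wide end towards the robot at about (262,215) in full-frame pixels, and a few mm above them. I'll lower 5 mm and release.

{"method": "servo_tool", "body": {"targets": [{"offset":[0.0005,-0.0005,0.001],"dr":[0,0,0]},{"offset":[0.001,-0.0005,0.0025],"dr":[0,0,0]},{"offset":[0.001,-0.0005,0.004],"dr":[0,0,0]},{"offset":[0.001,-0.0005,0.0052],"dr":[0,0,0]},{"offset":[0.001,-0.0005,0.0052],"dr":[0,0,0]},{"offset":[0.001,-0.0005,0.0052],"dr":[0,0,0]},{"offset":[0.001,-0.0005,0.0052],"dr":[0,0,0]}]}}

```text
time_s: 16.95
position: [0.5901, 0.2209, 0.0211]
tcp_rot: [[-1.0, -0.018, 0.0], [-0.018, 1.0, -0.0], [-0.0, -0.0, -1.0]]
force: [-0.4, -0.2, -0.2]
opening: 0.175
grasp_force: 29.9
```

{"method": "servo_tool", "body": {"targets": [{"offset":[0,0,0],"dr":[0,0,0]},{"offset":[0,0,0],"dr":[0,0,0]},{"offset":[0,0,0],"dr":[0,0,0]},{"offset":[0,0,0],"dr":[0,0,0]},{"offset":[0,0,0],"dr":[0,0,0]},{"offset":[0,0,-0.004],"dr":[0,0,0]},{"offset":[0,0,-0.012],"dr":[0,0,0]},{"offset":[0,0,-0.027],"dr":[0,0,0]},{"offset":[0,0,-0.047],"dr":[0,0,0]},{"offset":[0,0,-0.07],"dr":[0,0,0]},{"offset":[0,0,-0.095],"dr":[0,0,0]},{"offset":[0,0,-0.115],"dr":[0,0,0]},{"offset":[0,0,-0.13],"dr":[0,0,0]},{"offset":[0,0,-0.135],"dr":[0,0,0]}], "gripper": 0.1}}

```text
time_s: 18.12
position: [0.5919, 0.2214, 0.16]
tcp_rot: [[-1.0, -0.019, 0.006], [-0.019, 1.0, 0.001], [-0.006, 0.001, -1.0]]
force: [-0.4, 0.2, 0.4]
opening: 0.45
grasp_force: 0.0
```

```bash
python3 g.py .4755 .087 .15 1
```

```text
off [ 0.1189 -0.1322  0.0091] dr [ 0.33  0.24 90.06] t 18.12 p [0.5919 0.2214 0.16  ] open 0.45 gf 0.0 j6 -80.7
```

{"method": "servo_tool", "body": {"targets": [{"offset":[0.001,-0.001,0],"dr":[0,0,1]},{"offset":[0.005,-0.006,0],"dr":[0,0,4]},{"offset":[0.012,-0.013,0],"dr":[0,0,9]},{"offset":[0.02,-0.022,0.001],"dr":[0,0,15]},{"offset":[0.028,-0.031,0.001],"dr":[0,0,21.5]},{"offset":[0.037,-0.041,0.002],"dr":[0,0,28]},{"offset":[0.046,-0.051,0.003],"dr":[0,0,35]},{"offset":[0.055,-0.061,0.004],"dr":[0,0,42]},{"offset":[0.064,-0.072,0.005],"dr":[0,0,49]},{"offset":[0.074,-0.082,0.006],"dr":[0,0,56]},{"offset":[0.083,-0.092,0.006],"dr":[0,0,63]},{"offset":[0.092,-0.102,0.007],"dr":[0,0,70]},{"offset":[0.102,-0.113,0.008],"dr":[0,0,77]},{"offset":[0.109,-0.122,0.009],"dr":[0,0,83]},{"offset":[0.115,-0.128,0.009],"dr":[0,0,87.5]},{"offset":[0.119,-0.132,0.009],"dr":[0,0,90]},{"offset":[0.119,-0.132,0.009],"dr":[0,0,90]},{"offset":[0.119,-0.132,0.009],"dr":[0,0,90]},{"offset":[0.119,-0.132,0.009],"dr":[0,0,90]}], "gripper": -0.6}}

```text
time_s: 19.7
position: [0.4735, 0.0869, 0.1467]
tcp_rot: [[-0.019, 1.0, -0.001], [1.0, 0.019, 0.0], [0.0, -0.001, -1.0]]
force: [-0.6, -0.4, -0.3]
opening: 0.799
grasp_force: 0.0
```

```bash
python3 g.py .4755 .087 .016 1
python3 - <<'E'
from h import *
T=cap("top");S=cap("scene")
a=cv2.resize(T["bgr"][145:245,230:330],None,fx=4,fy=4);b=cv2.resize(S["bgr"][160:260,220:320],None,fx=4,fy=4)
cv2.imwrite("pics/c4.png",np.hstack([a,b]))
E
```

```text
off [0.     0.0021 0.1307] dr [-0.03 -0.01  0.1 ] t 19.7 p [0.4735 0.0869 0.1467] open 0.8 gf 0.0 j6 -4.0
```

View pics/c4.png

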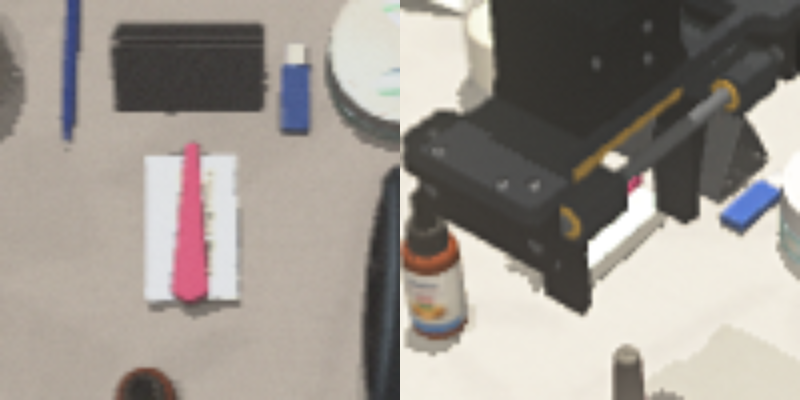

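The clip sits centred along the cards in the top crop: clip columns 173–209, cards 145–238. The tent card above is unmoved. Now the polish.

{"method": "servo_tool", "body": {"targets": [{"offset":[0,0.001,0.008],"dr":[0,0,0]},{"offset":[0,0.0015,0.022],"dr":[0,0,0]},{"offset":[0,0.0015,0.04],"dr":[0,0,0]},{"offset":[0,0.0015,0.058],"dr":[0,0,0]},{"offset":[0,0.0015,0.076],"dr":[0,0,0]},{"offset":[0,0.0015,0.093],"dr":[0,0,0]},{"offset":[0,0.0015,0.108],"dr":[0,0,0]},{"offset":[0,0.0015,0.12],"dr":[0,0,0]},{"offset":[0,0.0015,0.127],"dr":[0,0,0]},{"offset":[0,0.0015,0.13],"dr":[0,0,0]},{"offset":[0,0.0015,0.13],"dr":[0,0,0]},{"offset":[0,0.0015,0.13],"dr":[0,0,0]}]}}

```text
time_s: 20.8
position: [0.4753, 0.0869, 0.0173]
tcp_rot: [[-0.019, 1.0, 0.0], [1.0, 0.019, -0.0], [-0.0, 0.0, -1.0]]
force: [0.2, 0.1, -0.5]
opening: 0.794
grasp_force: 0.0
```

{"method": "servo_tool", "body": {"targets": [{"offset":[0,0,0],"dr":[0,0,0]},{"offset":[0,0,0],"dr":[0,0,0]},{"offset":[0,0,0],"dr":[0,0,0]},{"offset":[0,0,0],"dr":[0,0,0]},{"offset":[0,0,0],"dr":[0,0,0]},{"offset":[0,0,0],"dr":[0,0,0]},{"offset":[0,0,0],"dr":[0,0,0]},{"offset":[0,0,0],"dr":[0,0,0]},{"offset":[0,0,0],"dr":[0,0,0]}], "gripper": 1}}

```text
time_s: 21.55
position: [0.475, 0.0868, 0.0172]
tcp_rot: [[-0.019, 1.0, 0.0], [1.0, 0.019, -0.0], [-0.0, 0.0, -1.0]]
force: [-0.3, 0.0, 1.5]
opening: 0.336
grasp_force: 30.0
```

```bash
python3 g.py .4755 .087 .096 1
```

```text
off [ 0.0002  0.0005 -0.0788] dr [0.   0.   0.06] t 21.55 p [0.475  0.0868 0.0172] open 0.34 gf 30.00030149356462 j6 -4.0
```

{"method": "servo_tool", "body": {"targets": [{"offset":[0,0,-0.004],"dr":[0,0,0]},{"offset":[0,0,-0.012],"dr":[0,0,0]},{"offset":[0,0,-0.024],"dr":[0,0,0]},{"offset":[0,0,-0.038],"dr":[0,0,0]},{"offset":[0.001,0.002,-0.051],"dr":[0,0,0]},{"offset":[0.004,0.008,-0.061],"dr":[0,0,0]},{"offset":[0.009,0.017,-0.067],"dr":[0,0,0]},{"offset":[0.015,0.028,-0.07],"dr":[0,0,0]},{"offset":[0.022,0.042,-0.07],"dr":[0,0,0]},{"offset":[0.029,0.056,-0.07],"dr":[0,0,0]},{"offset":[0.036,0.07,-0.07],"dr":[0,0,0]},{"offset":[0.043,0.083,-0.07],"dr":[0,0,0]},{"offset":[0.049,0.096,-0.07],"dr":[0,0,0]},{"offset":[0.054,0.106,-0.07],"dr":[0,0,0]},{"offset":[0.057,0.113,-0.07],"dr":[0,0,0]},{"offset":[0.0585,0.1175,-0.07],"dr":[0,0,0]},{"offset":[0.0585,0.1175,-0.07],"dr":[0,0,0]},{"offset":[0.0585,0.1175,-0.07],"dr":[0,0,0]},{"offset":[0.0585,0.1175,-0.07],"dr":[0,0,0]}]}}

```text
time_s: 23.13
position: [0.5904, 0.1472, 0.0871]
tcp_rot: [[-0.018, 1.0, -0.001], [1.0, 0.018, -0.0], [-0.0, -0.001, -1.0]]
force: [-0.4, 0.4, -0.9]
opening: 0.335
grasp_force: 30.0
```

```bash
python3 g.py .5915 .1475 .0178 1
```

```text
off [0.0003 0.0012 0.0693] dr [-0.09  0.01  0.05] t 23.13 p [0.5904 0.1472 0.0871] open 0.34 gf 29.99985895003192 j6 2.4
```

{"method": "servo_tool", "body": {"targets": [{"offset":[0,0.0005,0.004],"dr":[0,0,0]},{"offset":[0,0.0005,0.012],"dr":[0,0,0]},{"offset":[0,0.0005,0.023],"dr":[0,0,0]},{"offset":[0,0.0005,0.035],"dr":[0,0,0]},{"offset":[0,0.0005,0.046],"dr":[0,0,0]},{"offset":[0,0.0005,0.056],"dr":[0,0,0]},{"offset":[0,0.0005,0.063],"dr":[0,0,0]},{"offset":[0,0.0005,0.067],"dr":[0,0,0]},{"offset":[0,0.0005,0.068],"dr":[0,0,0]},{"offset":[0,0.0005,0.068],"dr":[0,0,0]},{"offset":[0,0.0005,0.068],"dr":[0,0,0]},{"offset":[0,0.0005,0.068],"dr":[0,0,0]}]}}

```text
time_s: 24.13
position: [0.5924, 0.1475, 0.0197]
tcp_rot: [[-0.019, 1.0, 0.001], [1.0, 0.019, 0.0], [0.0, 0.001, -1.0]]
force: [0.3, -0.1, -0.6]
opening: 0.338
grasp_force: 30.0
```

```bash
python3 g.py .5915 .1475 .0174 1
```

```text
off [-0.     -0.0009  0.0023] dr [ 0.07 -0.    0.06] t 24.13 p [0.5924 0.1475 0.0197] open 0.34 gf 30.000008884817362 j6 2.4
```

{"method": "servo_tool", "body": {"targets": [{"offset":[0,-0.0005,0.0007],"dr":[0,0,0]},{"offset":[0,-0.0005,0.0015],"dr":[0,0,0]},{"offset":[0,-0.0005,0.0022],"dr":[0,0,0]},{"offset":[0,-0.0005,0.0022],"dr":[0,0,0]},{"offset":[0,-0.0005,0.0022],"dr":[0,0,0]},{"offset":[0,-0.0005,0.0022],"dr":[0,0,0]}]}}

```text
time_s: 24.63
position: [0.5915, 0.1475, 0.0173]
tcp_rot: [[-0.018, 1.0, 0.0], [1.0, 0.018, 0.0], [0.0, 0.0, -1.0]]
force: [-0.1, 0.2, 2.2]
opening: 0.336
grasp_force: 30.0
```

{"method": "servo_tool", "body": {"targets": [{"offset":[0,0,0],"dr":[0,0,0]},{"offset":[0,0,0],"dr":[0,0,0]},{"offset":[0,0,0],"dr":[0,0,0]},{"offset":[0,0,0],"dr":[0,0,0]},{"offset":[0,0,0],"dr":[0,0,0]},{"offset":[0,0,-0.004],"dr":[0,0,0]},{"offset":[0,0,-0.012],"dr":[0,0,0]},{"offset":[0,0,-0.025],"dr":[0,0,0]},{"offset":[0,0,-0.042],"dr":[0,0,0]},{"offset":[0,0,-0.062],"dr":[0,0,0]},{"offset":[0,0,-0.084],"dr":[0,0,0]},{"offset":[0,0,-0.106],"dr":[0,0,0]},{"offset":[0,0,-0.128],"dr":[0,0,0]},{"offset":[0,0,-0.148],"dr":[0,0,0]},{"offset":[0,0,-0.16],"dr":[0,0,0]},{"offset":[0,0,-0.165],"dr":[0,0,0]},{"offset":[0,0,-0.165],"dr":[0,0,0]}], "gripper": -0.2}}

```text
time_s: 26.05
position: [0.5924, 0.1476, 0.1846]
tcp_rot: [[-0.019, 1.0, 0.005], [1.0, 0.019, 0.0], [0.0, 0.005, -1.0]]
force: [-0.7, -0.6, -0.6]
opening: 0.599
grasp_force: 0.0
```

```bash
python3 g.py .4835 .240 .18 90
```

```text
off [ 0.0944 -0.1072  0.0041] dr [  0.22   0.19 -88.94] t 26.05 p [0.5924 0.1476 0.1846] open 0.6 gf 0.0 j6 2.5
```

{"method": "servo_tool", "body": {"targets": [{"offset":[0.001,-0.001,0],"dr":[0,0,-1]},{"offset":[0.004,-0.005,0],"dr":[0,0,-4]},{"offset":[0.009,-0.011,0],"dr":[0,0,-9]},{"offset":[0.016,-0.018,0],"dr":[0,0,-15]},{"offset":[0.023,-0.026,0],"dr":[0,0,-21.5]},{"offset":[0.03,-0.034,0],"dr":[0,0,-28]},{"offset":[0.037,-0.042,0],"dr":[0,0,-35]},{"offset":[0.045,-0.051,0],"dr":[0,0,-42]},{"offset":[0.052,-0.059,0],"dr":[0,0,-49]},{"offset":[0.059,-0.067,0],"dr":[0,0,-56]},{"offset":[0.067,-0.076,0],"dr":[0,0,-63]},{"offset":[0.074,-0.084,0],"dr":[0,0,-70]},{"offset":[0.082,-0.093,0],"dr":[0,0,-77]},{"offset":[0.088,-0.1,0.002],"dr":[0,0,-83]},{"offset":[0.093,-0.105,0.004],"dr":[0,0,-87]},{"offset":[0.0945,-0.107,0.004],"dr":[0,0,-89]},{"offset":[0.0945,-0.107,0.004],"dr":[0,0,-89]},{"offset":[0.0945,-0.107,0.004],"dr":[0,0,-89]},{"offset":[0.0945,-0.107,0.004],"dr":[0,0,-89]}], "gripper": -0.6}}

```text
time_s: 27.63
position: [0.4826, 0.2398, 0.1774]
tcp_rot: [[-1.0, -0.0, -0.001], [-0.0, 1.0, -0.0], [0.001, -0.0, -1.0]]
force: [0.2, 0.2, 0.0]
opening: 0.8
grasp_force: 0.0
```

```bash
python3 g.py .4835 .240 .0395 90
```

```text
off [-0.001   0.0003  0.1379] dr [-0.02 -0.05  0.02] t 27.63 p [0.4826 0.2398 0.1774] open 0.8 gf 0.0 j6 -75.5
```

{"method": "servo_tool", "body": {"targets": [{"offset":[-0.0005,0,0.008],"dr":[0,0,0]},{"offset":[-0.0005,0,0.022],"dr":[0,0,0]},{"offset":[-0.0005,0,0.04],"dr":[0,0,0]},{"offset":[-0.0005,0,0.058],"dr":[0,0,0]},{"offset":[-0.0005,0,0.076],"dr":[0,0,0]},{"offset":[-0.0005,0,0.094],"dr":[0,0,0]},{"offset":[-0.0005,0,0.11],"dr":[0,0,0]},{"offset":[-0.0005,0,0.123],"dr":[0,0,0]},{"offset":[-0.0005,0,0.132],"dr":[0,0,0]},{"offset":[-0.0005,0,0.137],"dr":[0,0,0]},{"offset":[-0.0005,0,0.137],"dr":[0,0,0]},{"offset":[-0.0005,0,0.137],"dr":[0,0,0]}]}}

```text
time_s: 28.63
position: [0.4834, 0.2399, 0.041]
tcp_rot: [[-1.0, -0.001, 0.0], [-0.001, 1.0, 0.0], [-0.0, 0.0, -1.0]]
force: [-0.6, 0.7, -0.0]
opening: 0.8
grasp_force: 0.0
```

{"method": "servo_tool", "body": {"targets": [{"offset":[0,0,0],"dr":[0,0,0]},{"offset":[0,0,0],"dr":[0,0,0]},{"offset":[0,0,0],"dr":[0,0,0]},{"offset":[0,0,0],"dr":[0,0,0]},{"offset":[0,0,0],"dr":[0,0,0]},{"offset":[0,0,0],"dr":[0,0,0]},{"offset":[0,0,0],"dr":[0,0,0]},{"offset":[0,0,0],"dr":[0,0,0]},{"offset":[0,0,0],"dr":[0,0,0]}], "gripper": 1}}

```text
time_s: 29.38
position: [0.4833, 0.24, 0.041]
tcp_rot: [[-1.0, -0.001, 0.0], [-0.001, 1.0, 0.0], [-0.0, 0.0, -1.0]]
force: [0.1, -0.4, 0.5]
opening: 0.359
grasp_force: 29.9
```

```bash
python3 g.py .6055 .368 .11 90
```

```text
off [-0.1223  0.1279 -0.0689] dr [0.   0.02 0.06] t 29.38 p [0.4833 0.24   0.041 ] open 0.36 gf 29.859854987589642 j6 -75.5
```

{"method": "servo_tool", "body": {"targets": [{"offset":[0,0,-0.004],"dr":[0,0,0]},{"offset":[0,0,-0.012],"dr":[0,0,0]},{"offset":[0,0,-0.024],"dr":[0,0,0]},{"offset":[0,0,-0.038],"dr":[0,0,0]},{"offset":[-0.002,0.002,-0.051],"dr":[0,0,0]},{"offset":[-0.008,0.009,-0.061],"dr":[0,0,0]},{"offset":[-0.018,0.019,-0.067],"dr":[0,0,0]},{"offset":[-0.029,0.031,-0.069],"dr":[0,0,0]},{"offset":[-0.043,0.045,-0.069],"dr":[0,0,0]},{"offset":[-0.057,0.06,-0.069],"dr":[0,0,0]},{"offset":[-0.071,0.075,-0.069],"dr":[0,0,0]},{"offset":[-0.085,0.089,-0.069],"dr":[0,0,0]},{"offset":[-0.098,0.103,-0.069],"dr":[0,0,0]},{"offset":[-0.109,0.114,-0.069],"dr":[0,0,0]},{"offset":[-0.117,0.122,-0.069],"dr":[0,0,0]},{"offset":[-0.1215,0.127,-0.069],"dr":[0,0,0]},{"offset":[-0.1225,0.128,-0.069],"dr":[0,0,0]},{"offset":[-0.1225,0.128,-0.069],"dr":[0,0,0]},{"offset":[-0.1225,0.128,-0.069],"dr":[0,0,0]},{"offset":[-0.1225,0.128,-0.069],"dr":[0,0,0]}]}}

```text
time_s: 31.05
position: [0.6048, 0.3674, 0.1099]
tcp_rot: [[-1.0, -0.001, -0.001], [-0.001, 1.0, -0.001], [0.001, -0.001, -1.0]]
force: [0.2, -0.9, -2.2]
opening: 0.363
grasp_force: 29.9
```

```bash
python3 g.py .6055 .368 .0415 90
```

```text
off [-0.0008  0.0006  0.0684] dr [-0.04 -0.07  0.04] t 31.05 p [0.6048 0.3674 0.1099] open 0.36 gf 29.851240664720535 j6 -67.8
```

{"method": "servo_tool", "body": {"targets": [{"offset":[0,0.0005,0.004],"dr":[0,0,0]},{"offset":[0,0.0005,0.012],"dr":[0,0,0]},{"offset":[0,0.0005,0.023],"dr":[0,0,0]},{"offset":[0,0.0005,0.035],"dr":[0,0,0]},{"offset":[0,0.0005,0.046],"dr":[0,0,0]},{"offset":[0,0.0005,0.056],"dr":[0,0,0]},{"offset":[0,0.0005,0.063],"dr":[0,0,0]},{"offset":[0,0.0005,0.067],"dr":[0,0,0]},{"offset":[0,0.0005,0.0675],"dr":[0,0,0]},{"offset":[0,0.0005,0.0675],"dr":[0,0,0]},{"offset":[0,0.0005,0.0675],"dr":[0,0,0]},{"offset":[0,0.0005,0.0675],"dr":[0,0,0]},{"offset":[0,0.0005,0.0675],"dr":[0,0,0]}]}}

```text
time_s: 32.13
position: [0.6058, 0.3687, 0.0429]
tcp_rot: [[-1.0, -0.001, 0.001], [-0.001, 1.0, 0.0], [-0.001, 0.0, -1.0]]
force: [-0.8, 0.1, -0.7]
opening: 0.363
grasp_force: 29.9
```

```bash
python3 g.py .6055 .368 .0412 90
```

```text
off [ 0.0003 -0.0007  0.0017] dr [0.02 0.05 0.06] t 32.13 p [0.6058 0.3687 0.0429] open 0.36 gf 29.85139565047575 j6 -67.7
```

{"method": "servo_tool", "body": {"targets": [{"offset":[0,-0.0005,0.0006],"dr":[0,0,0]},{"offset":[0,-0.0005,0.0012],"dr":[0,0,0]},{"offset":[0,-0.0005,0.0017],"dr":[0,0,0]},{"offset":[0,-0.0005,0.0017],"dr":[0,0,0]},{"offset":[0,-0.0005,0.0017],"dr":[0,0,0]},{"offset":[0,-0.0005,0.0017],"dr":[0,0,0]}]}}

```text
time_s: 32.63
position: [0.6058, 0.3681, 0.0411]
tcp_rot: [[-1.0, -0.001, 0.0], [-0.001, 1.0, 0.0], [-0.0, 0.0, -1.0]]
force: [-0.2, -0.8, 0.7]
opening: 0.361
grasp_force: 29.9
```

{"method": "servo_tool", "body": {"targets": [{"offset":[0,0,0],"dr":[0,0,0]},{"offset":[0,0,0],"dr":[0,0,0]},{"offset":[0,0,0],"dr":[0,0,0]},{"offset":[0,0,0],"dr":[0,0,0]},{"offset":[0,0,0],"dr":[0,0,0]},{"offset":[0,0,-0.004],"dr":[0,0,0]},{"offset":[0,0,-0.012],"dr":[0,0,0]},{"offset":[0,0,-0.025],"dr":[0,0,0]},{"offset":[0,0,-0.042],"dr":[0,0,0]},{"offset":[0,0,-0.062],"dr":[0,0,0]},{"offset":[0,0,-0.084],"dr":[0,0,0]},{"offset":[0,0,-0.106],"dr":[0,0,0]},{"offset":[0,0,-0.128],"dr":[0,0,0]},{"offset":[0,0,-0.148],"dr":[0,0,0]},{"offset":[0,0,-0.16],"dr":[0,0,0]},{"offset":[0,0,-0.165],"dr":[0,0,0]},{"offset":[0,0,-0.165],"dr":[0,0,0]}], "gripper": -0.2}}

```text
time_s: 34.05
position: [0.6063, 0.3684, 0.208]
tcp_rot: [[-1.0, -0.001, 0.003], [-0.001, 1.0, 0.001], [-0.003, 0.001, -1.0]]
force: [-0.0, -0.6, 0.2]
opening: 0.596
grasp_force: 0.0
```

{"method": "servo_tool", "body": {"targets": [{"offset":[0.003,0.003,0],"dr":[0,0,0]},{"offset":[0.01,0.01,0],"dr":[0,0,0]},{"offset":[0.022,0.022,0],"dr":[0,0,0]},{"offset":[0.037,0.037,0],"dr":[0,0,0]},{"offset":[0.054,0.054,0],"dr":[0,0,0]},{"offset":[0.072,0.072,0],"dr":[0,0,0]},{"offset":[0.09,0.09,0],"dr":[0,0,0]},{"offset":[0.108,0.108,0],"dr":[0,0,0]},{"offset":[0.126,0.126,0],"dr":[0,0,0]},{"offset":[0.144,0.144,0],"dr":[0,0,0]},{"offset":[0.162,0.162,0],"dr":[0,0,0]},{"offset":[0.18,0.18,0],"dr":[0,0,0]},{"offset":[0.198,0.195,0],"dr":[0,0,0]},{"offset":[0.216,0.205,0],"dr":[0,0,0]},{"offset":[0.232,0.21,0],"dr":[0,0,0]},{"offset":[0.244,0.21,0],"dr":[0,0,0]},{"offset":[0.25,0.21,0],"dr":[0,0,0]},{"offset":[0.25,0.21,0],"dr":[0,0,0]}]}}

```text
time_s: 35.55
position: [0.3532, 0.5773, 0.2054]
tcp_rot: [[-1.0, -0.003, -0.001], [-0.003, 1.0, -0.002], [0.001, -0.002, -1.0]]
force: [-0.2, -0.6, -0.3]
opening: 0.601
grasp_force: 0.0
```

Run:
```python
from h import *
T=cap("top");S=cap("scene")
a=cv2.resize(T["bgr"][130:240,190:320],None,fx=3,fy=3);b=cv2.resize(S["bgr"][140:250,215:345],None,fx=3,fy=3)
cv2.imwrite("pics/c5.png",np.hstack([a,b]));cv2.imwrite("pics/top5.png",T["bgr"]);cv2.imwrite("pics/sc5.png",S["bgr"])
```

```text
(no output)
```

View pics/c5.png

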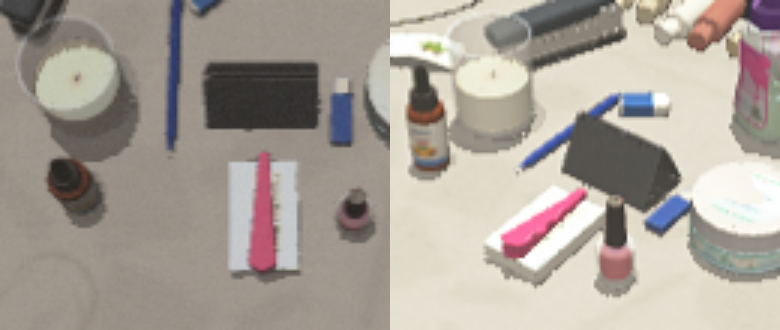

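All four items stand in place and both bottles are upright. The polish cap is at (308.8,194.8) and the dropper shoulder at (212.8,189.8) in the top view. One last numeric check before handing in.

Run:
```python
from h import *
exec(open('m2.py').read().split("edges(T,(v>165)")[0])
edges(T,v>205,(259,179,298,227),[.017]*4,"card")
edges(T,v<75,(252,145,300,180),[0]*4,"tent")
print("pol",px2z(T,(308.8,194.8),.079),px2z(S,(215+(615-390)/3-.5,140+199/3-.5),.079))
print("drop",px2z(T,(212.8,189.8),.066),px2z(S,(215+(420-390)/3-.5,140+68/3-.3),.102))
print("candle wax",px2z(T,(215.2,157.2),.0435))
for s,ce,b in blobs((s>110)&(v>90)&((h>160)),40):
    if 259<ce[0]<298 and 170<ce[1]<230: print("clip",s,px2z(T,[(ce[0],s[1]),(ce[0],s[1]+s[3])],.029))
```

```text
Traceback (most recent call last):
ValueError: max() iterable argument is empty
```

Run:
```python
from h import *
exec(open('m2.py').read().split("edges(T,(v>165)")[0])
print(v[190,260:296])
th=(int(v[190,262])+int(v[190,268:275].max()))/2
edges(T,cv2.morphologyEx(((v>th)|((h>160)&(s>110))).astype(np.uint8),cv2.MORPH_CLOSE,np.ones((5,5)))>0,(259,179,298,227),[.017]*4,"card")
edges(T,v<60,(252,145,300,176),[0]*4,"tent")
print("pol",px2z(T,(308.8,194.8),.079),px2z(S,(215+(615-390)/3-.5,140+199/3-.5),.079))
print("drop",px2z(T,(212.8,189.8),.066),px2z(S,(215+(420-390)/3-.5,140+68/3-.3),.102))
print("candle wax",px2z(T,(215.2,157.2),.0435))
for q,ce,b in blobs((s>110)&(v>90)&(h>160),40):
    if 259<ce[0]<298 and 170<ce[1]<230: print("clip",q,px2z(T,[(ce[0],q[1]),(ce[0],q[1]+q[3])],.029))
```

```text
[153 152 156 153 154 154 177 196 204 200 205 204 205 201 204 188 188 189
 190 187 192 188 182 191 202 205 201 204 176 158 153 154 155 156 157 160]
card far mid [633.7 222.3] dir deg -88.8
card near mid [547.2 219.4] dir deg -83.9
card left mid [592.6 245.2] dir deg 1.9
card right mid [586.9 192.7] dir deg 1.3
tent far mid [712.4 221.9] dir deg -88.9
tent near mid [665.9 223.5] dir deg -88.8
tent left mid [690.5 269.2] dir deg 2.2
tent right mid [690.2 180.3] dir deg 1.1
pol [[0.59322399 0.14742573 0.079     ]] [[0.59400042 0.14956569 0.079     ]]
drop [[0.60344081 0.36512962 0.066     ]] [[0.60358931 0.36451654 0.102     ]]
candle wax [[0.68845187 0.36889414 0.0435    ]]
clip [273 181   9  39 216] [[0.63671451 0.22016482 0.029     ]
 [0.54314162 0.21760633 0.029     ]]
```

```bash
python3 -c "
from rig import ticket
print(ticket.hand_in())"
```

```text
the job is handed in; nothing more can be done
None
```

The counter display is set out as asked and handed in at about 36 s: all gaps measured about 28–32 mm, and the tent card, candle jar and wax pot appear unmoved in the last images (the wax pot was not re-measured).

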